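# Put the vials in their own wells of the block warmer

## Robot

A 6-joint arm with a two-finger parallel gripper is mounted at the origin on a cart in front of the work surface, level with it; the furniture and walls round the work are solid. World frame = base frame: x ahead of the robot, y to its left, z up, the work surface at z = 0. Lengths are in m, angles in rad, forces in N, time in s.
With the tool pointing down it reaches from about 0.35 to 0.775 m from the base axis. Payload 7.3 kg.
Tool frame: the origin (TCP) lies on the front face of the gripper's body, between the roots of the fingers; the fingertips stand env.tip_extent ahead of it and the grasp point (between the pads) lies 47 mm ahead of it (env.tip_extent is the distance from the TCP to the fingertips, in m); z points along the fingers, y is the line along which they close (so a half turn about z gives the same grasp; the last joint's range is limited). The gripper opens to 92 mm and grips with 3 to 60 N. Pads are 19 mm wide; open, the fingers measure 130 mm over their backs; the gripper's body (75 mm by 190 mm) begins 47 mm behind the grasp point.
Start: joints at [-1.422, 0.342, 1.524, -0, 1.275, -0.146], TCP at [0.153, -0.502, 0.292] pointing down, gripper open.
Joint ranges: [-2.53, 2.53], [-0.77, 2.02], [0.04, 2.7], [-1, 4.14], [0.28, 2.66], [-3.11, 3.11]. Speed limits (rad/s): [2.57, 2.57, 3.14, 3.14, 3.14, 3.14].

## Interface

Orientations are given as a unit quaternion [w, x, y, z].
In Python, from cell import env gives the robot as it stands.
- The arm moves only by the tool send_rows, never from a script. Its argument "rows" is a list of rows, each a list of 6 numbers: the shift along the tool's x, y, z in units of 40 mm (1.0 is 40 mm), then the turn, a rotation vector about the tool's x, y, z in units of 5 degrees (1.0 is 5 degrees). In form: [[tx, ty, tz, wx, wy, wz], ...]. A call has 1 to 20 rows; each row shifts and turns the commanded pose from where the row before left it, along the tool's axes as they then stand; what a row does not reach is not made up. A row lasts 1/10 s, in which the tool goes at most 50 mm and 8.59 degrees, less where a joint would pass 70% of its speed; a pose out of reach is approached as far as the arm can. A call is refused whole if a number of a shift passes 1 or a number of a turn 1, either way. A call with a gripper value outside its range is refused whole. "claw" is the opening, from 0 (shut) to 1 (fully open), set as the call begins (left out, the last holds). The fingers move at their own pace and stop on an object; "newtons" is the grip in N (left out, the last holds). Time passes only in rows, so rows that do not move let the fingers close. It gives the time, the measured TCP pose, the force, the opening and the grip force at its end, in the units of the state.
- env.observe(): the state, without advancing time (a new reading comes with each control period).
- env.grab_frame(name): name is "scene" or "top"; returns a dict with "color" (384x512x3 uint8, red, green, blue), "depth" (384x512 float32, m along the optical axis (not along the pixel's ray), 0 where there is no reading), "camera_matrix" (3x3 intrinsics, pixels), "k1" (the pictures are not rectified: a ray, as slopes to the right and down, at radius r is drawn at 1 + k1 r^2 times it, then the intrinsics apply), "R" (3x3) and "t" (3): a world point X has camera coordinates R X + t. Camera axes: x right, y down, z forward; pixel columns grow to the right and rows downward; lengths in m; the calibration is good to about 2 mm. A picture is of the moment at which its call begins.
- env.close_job(): hands the job in; it is judged then, once.
The state is a dict: "time_s": time; "q": joint angles; "dq": joint speeds; "joint_torque": joint torques, N m; "tool_pos": TCP position; "ee_rot": TCP orientation; "force": force on the tool from outside, world axes, zero at the start; "torque": the same for the moment, N m; "gripper_width": opening from 0.0 (shut) to 1.0 (fully open); "grip_force": force on a finger pad.
Only numpy, scipy, OpenCV 4.12 (cv2) and the standard library are available. Lean on these libraries where they do the work, as an engineer would, in place of code of your own. Each camera call takes 0.05 s, during which the arm holds its last target. There are 200 camera calls.

## Task

The containers on the block warmer are in each other's wells: move them round so that the bottle stands in the large block, the medium vial in the medium block and the small vial in the small block, each upright and all the way down in its bore. The small vial sits in a steel reducer sleeve in the medium block: lift the vial out without pulling the sleeve up with it, then stand the sleeve upright, open end up, in the steel accessory tray. Use any free spot on the worktop to park things meanwhile; set the glass and the bottle down rather than dropping or tipping them, and leave the pen box where it is.

Things in the scene. Friction and masses are not known exactly. Their poses are not given: they have to be found in the camera images.
- small_vial: Smallest glass vial, purple flip cap, 40 g. Straight body 28 mm in diameter up to 34 mm, shoulder narrowing to the neck at 50 mm, cap 24 mm wide, top 61 mm up. At the start it stands in the reducer sleeve in the medium block: 19 mm of straight body show above the sleeve's collar. Origin: centre of its underside; z up along its axis.
- medium_vial: Larger glass vial, blue flip cap, about 80 g. Straight body 36 mm in diameter up to 43 mm, shoulder narrowing to the neck at 64 mm, cap 30 mm wide, top 78 mm up. At the start it stands loose in the bore of the large block. Origin: centre of its underside; z up along its axis.
- bottle: White plastic infusion bottle with a paper slip taped on, about 120 g. Straight body 44 mm in diameter up to 63 mm, then a round shoulder, neck 29 mm wide, top 111 mm up. At the start it stands on top of the small block, over its bore, too wide to go in. Origin: on its underside; the body's axis lies 2 mm along its own +x from the origin; z up.
- sleeve: Steel reducer sleeve: thick-walled cup 38 mm tall, 120 g; lower 24 mm is 40 mm in diameter, then a 46 mm collar 14 mm high to grip it by. Hole 31 mm wide, 15 mm deep. At the start it stands on the floor of the medium block's bore, collar starting 2 mm above the block's top, with the small vial in it. Origin: centre of underside; z up to the open end.
- small_block: Smallest of three fixed round aluminium blocks in a row on the low white warmer (deck 50 mm above the worktop; centres 100 mm apart, in any order), for the small vial: 58 mm in diameter, 24 mm tall, one central bore 33 mm wide, 16 mm deep, mouth flared to 38 mm. Origin: centre of its underside, on the deck; bore floor 8 mm above it; z up, y along the row.
- medium_block: Middle of three fixed round aluminium blocks in a row on the low white warmer (deck 50 mm above the worktop; centres 100 mm apart, in any order), for the medium vial: 70 mm in diameter, 30 mm tall, one central bore 42 mm wide, 22 mm deep, mouth flared to 52 mm. Origin: centre of its underside, on the deck; bore floor 8 mm above it; z up, y along the row.
- large_block: Largest of three fixed round aluminium blocks in a row on the low white warmer (deck 50 mm above the worktop; centres 100 mm apart, in any order), for the bottle: 80 mm in diameter, 34 mm tall, one central bore 50 mm wide, 26 mm deep, mouth flared to 60 mm. Origin: centre of its underside, on the deck; bore floor 8 mm above it; z up, y along the row.
- tray: Shallow open steel accessory tray on the worktop, left or right in front of the warmer, 105 x 145 mm (x, y) and 18 mm high, walls and floor 3 mm; empty; fixed. Origin: centre of its underside; z up.
- pen_box: Bystander: small empty light-grey pen box, 50 x 85 mm and 75 mm high, open on top, on the worktop on the side away from the tray. Loose. Origin: centre of its underside.

How it is judged:
By the outcome, as a careful person would: the job done as asked, in the order asked, and still so for the second after the job is handed in, with the robot touching nothing.
It also fails if it takes over 118 s, if anything falls off the work surface, if the arm or the gripper's body presses on something with over 40 N, if the wrist force passes 120 N, or if a joint passes its speed limit or range.

## Working session

There is one attempt and no reset: what is moved stays moved. The work goes in short steps, Python scripts to look and compute and a tool call to move; the robot and the scene stay as the last step left them, time stands still between calls to the robot, and variables do not carry over. Pictures are saved under pics/ and viewed, at most 14 in all, crops included, and the job is handed in when it is done.

Besides the shell and the picture viewer there is one more tool, called after "Emit:" as name(argument=value, ...), one argument or row to a line, values as JSON. send_rows: Moves the arm, as the interface text tells. Its arguments: {"type":"object","properties":{"rows":{"type":"array"},"claw":{"type":"number"},"newtons":{"type":"number"}},"required":["rows"]}

```bash
ls; mkdir -p pics; python3 - <<'E'
from cell import env
import cv2,numpy as np
print(env.observe(), env.tip_extent)
for n in("scene","top"):
    f=env.grab_frame(n); cv2.imwrite(f"pics/{n}0.png",f["color"][:,:,::-1]); np.savez(f"{n}0.npz",**f)
    print(n,f["camera_matrix"],f["k1"],f["R"],f["t"])
E
```

```text
pics
{'time_s': 0.0, 'q': array([-1.42199144e+00,  3.42697544e-01,  1.52502284e+00,  8.44004721e-06,
        1.27536117e+00, -1.45997875e-01]), 'dq': array([-0.00044007, -0.00072829, -0.00121213,  0.00113955,  0.00023627,
        0.00024702]), 'joint_torque': array([ 1.41525859e-03, -4.31232297e+01, -2.44225538e+01,  7.18342862e-02,
        5.59650629e-02, -1.44923843e-04]), 'tool_pos': array([ 0.15251845, -0.50204216,  0.29155591]), 'ee_rot': array([-7.44457023e-04,  9.89155979e-01,  1.46866932e-01,  2.99143112e-06]), 'force': array([ 0.75271514, -0.05267899, -0.07386391]), 'torque': array([-0.04046742,  0.00923988,  0.03077412]), 'grip_force': 0.0, 'gripper_width': 1.0016864902911977} 0.0655
scene [[348.90867209   0.         256.43426039]
 [  0.         348.90867209 185.39571337]
 [  0.           0.           1.        ]] -0.0037458500363307767 [[-0.765297   -0.6435302   0.01376178]
 [-0.40726402  0.46754757 -0.78456057]
 [ 0.49845413 -0.60602652 -0.61989945]] [0.41800394 0.2997679  0.73028477]
top [[360.14776841   0.         251.02537197]
 [  0.         360.14776841 193.71072449]
 [  0.           0.           1.        ]] -0.040526168487692575 [[-0.00523424 -0.9997945  -0.01958461]
 [-0.99605074  0.0069485  -0.08851347]
 [ 0.08863136  0.01904397 -0.99588243]] [0.01001538 0.54959277 0.88939083]
```

View pics/scene0.png

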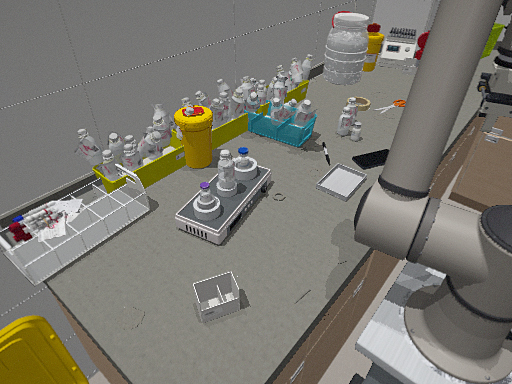

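View pics/top0.png

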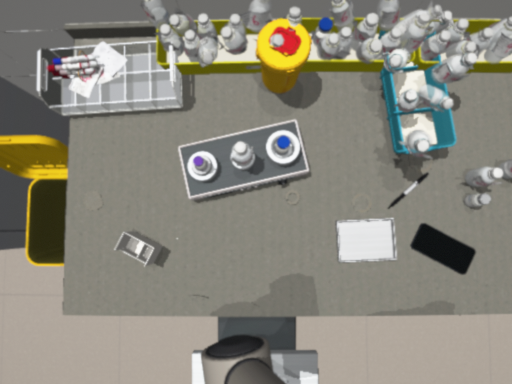

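The top view shows the warmer with the purple vial and sleeve at (203,163) in the medium block, the bottle at (241,153) on the small block and the blue vial at (284,147) in the large block. The tray is at (366,240) and the pen box at (137,247). Next I'll measure these.

```bash
cat > h.py <<'E'
import numpy as np,cv2
def cloud(f):
    h,w=f["depth"].shape;u,v=np.meshgrid(np.arange(w),np.arange(h))
    K=f["camera_matrix"];x=(u-K[0,2])/K[0,0];y=(v-K[1,2])/K[1,1];k=float(f["k1"])
    a,b=x,y
    for _ in range(5):
        s=1+k*(a*a+b*b);a,b=x/s,y/s
    d=f["depth"];P=np.stack([a*d,b*d,d],-1)
    W=(P-f["t"])@f["R"]
    W[d==0]=np.nan
    rays=np.stack([a,b,np.ones_like(a)],-1)@f["R"]; c=-f["R"].T@f["t"]
    return W,rays,c
def at_z(rays,c,uv,z):
    r=np.array([cv2.remap(rays[...,i].astype(np.float32),np.float32([[uv[0]]]),np.float32([[uv[1]]]),1)[0,0] for i in range(3)])
    return c+r*(z-c[2])/r[2]
E
cat > m.py <<'E'
from h import *
import sys
T=sys.argv[1]
for n in("top","scene"):
    f=np.load(f"{n}{T}.npz");W,r,c=cloud(f);C=f["color"].astype(int);R,G,B=C[...,0],C[...,1],C[...,2]
    hsv=cv2.cvtColor(f["color"],cv2.COLOR_RGB2HSV)
    reg=(W[...,0]>.35)&(W[...,0]<.8)&(abs(W[...,1])<.35)
    print(n,"table z",np.nanmedian(W[...,2][reg&(W[...,2]<.02)]))
    purple=reg&(hsv[...,0]>125)&(hsv[...,0]<155)&(hsv[...,1]>80)
    blue=reg&(hsv[...,0]>100)&(hsv[...,0]<125)&(hsv[...,1]>120)
    for nm,m,z in(("purple",purple,.142),("blue",blue,.136)):
        v,u=np.nonzero(m)
        if len(u): print(nm,len(u),u.mean(),v.mean(),"ray",at_z(r,c,(u.mean(),v.mean()),z).round(4),"cloud",np.nanmedian(W[m],0).round(4),np.nanmin(W[m],0).round(3),np.nanmax(W[m],0).round(3))
    m=reg&(W[...,2]>.16)&(W[...,2]<.25); P=W[m]; print("bottle top",len(P),np.median(P,0).round(4),P.min(0).round(3),P.max(0).round(3))
    m=reg&(abs(W[...,2]-.05)<.006); P=W[m]; k=cv2.minAreaRect(P[:,:2].astype(np.float32)); print("deck",np.median(P[:,2]),k)
    m=(abs(W[...,2]-.018)<.006)&(W[...,0]>.2)&(W[...,0]<.55)&(W[...,1]<-.1)&(W[...,1]>-.45)
    P=W[m]; print("tray",len(P),np.percentile(P,[2,98],axis=0).round(3))
    m=(abs(W[...,2]-.07)<.012)&(W[...,0]>.2)&(W[...,0]<.5)&(W[...,1]>.1)&(W[...,1]<.5)
    P=W[m]; print("box",len(P), np.percentile(P,[2,98],axis=0).round(3))
f=np.load(f"top{T}.npz");W,r,c=cloud(f)
a=f["color"][115:205,170:320,::-1];a=cv2.resize(a,None,fx=5,fy=5,interpolation=cv2.INTER_CUBIC);cv2.imwrite(f"pics/topcrop{T}.png",a)
f=np.load(f"scene{T}.npz")
a=f["color"][135:245,165:285,::-1];a=cv2.resize(a,None,fx=5,fy=5,interpolation=cv2.INTER_CUBIC);cv2.imwrite(f"pics/scenecrop{T}.png",a)
E
python3 m.py 0
```

```text
top table z -0.00018624445600975086
purple 65 198.03076923076924 160.90769230769232 ray [0.6137 0.1226 0.142 ] cloud [0.6138 0.1227 0.1413] [0.604 0.114 0.139] [0.623 0.132 0.145]
blue 116 283.12068965517244 141.79310344827587 ray [ 0.6567 -0.0685  0.136 ] cloud [ 0.6567 -0.0683  0.1351] [ 0.644 -0.082  0.13 ] [ 0.671 -0.055  0.139]
bottle top 284 [0.6373 0.0159 0.1801] [ 0.621 -0.35   0.16 ] [0.768 0.041 0.197]
deck 0.05017641087388421 ((0.5870044231414795, -0.0006097257137298584), (0.4237965941429138, 0.6995310187339783), 0.14562372863292694)
tray 278 [[ 0.378 -0.357  0.012]
 [ 0.486 -0.21   0.021]]
box 181 [[0.377 0.24  0.059]
 [0.455 0.333 0.077]]
scene table z -0.0010419679546993074
purple 58 208.24137931034483 189.39655172413794 ray [0.5913 0.1332 0.142 ] cloud [0.6123 0.1248 0.1398] [ 0.542 -0.065  0.02 ] [0.626 0.183 0.142]
blue 64 241.65625 155.703125 ray [ 0.6358 -0.0387  0.136 ] cloud [ 0.6542 -0.0637  0.1335] [ 0.547 -0.081  0.021] [0.671 0.179 0.137]
bottle top 173 [0.6329 0.0268 0.1744] [ 0.62 -0.35  0.16] [0.764 0.042 0.194]
deck 0.04935754815441309 ((0.5866841673851013, 0.0002614259719848633), (0.6996424198150635, 0.42533355951309204), 89.90340423583984)
tray 191 [[ 0.376 -0.356  0.012]
 [ 0.484 -0.208  0.019]]
box 303 [[0.376 0.243 0.059]
 [0.453 0.335 0.076]]
```

```bash
cat > fit.py <<'E'
from h import *
from scipy.optimize import least_squares
import sys
def ring(W,c0,z,r,tol=.004,rmax=None):
    "centre of a disc/ring of outer radius r seen at height z: shift to balance the outer edge"
    m=(abs(W[...,2]-z)<tol)&(np.hypot(W[...,0]-c0[0],W[...,1]-c0[1])<(rmax or r+.008))
    P=W[m][:,:2]; c=np.array(c0,float)
    for _ in range(20):
        d=P-c; a=np.arctan2(d[:,1],d[:,0]); R=np.hypot(*d.T); k=np.digitize(a,np.linspace(-np.pi,np.pi,25))
        E=np.array([P[k==i][R[k==i].argmax()] for i in np.unique(k) if R[k==i].max()>.75*r])
        if len(E)<6: return None,len(P)
        s=least_squares(lambda p:np.hypot(*(E-p[:2]).T)-p[2],[*c,r],loss="soft_l1",f_scale=.001); c=s.x[:2]
    return s.x.round(4),len(P)
if __name__=="__main__":
    T=sys.argv[1]
    for n in("top","scene"):
        W,_,_=cloud(np.load(f"{n}{T}.npz"))
        for nm,c0,z,r in(("medium blk",(.614,.1227),.08,.035),("collar",(.614,.1227),.096,.023),("small blk",(.635,.027),.074,.029),("large blk",(.656,-.0684),.084,.04),("pcap",(.614,.1227),.142,.012),("bcap",(.6567,-.0684),.136,.015),("bottle top",(.637,.027),.185,.0145),("bottle body",(.637,.027),.12,.022)):
            print(n,nm,*ring(W,c0,z,r,.015 if "body" in nm else .004))
        w=(abs(W[...,2]-.05)<.005)&(W[...,0]>.53)&(W[...,0]<.73)&(W[...,1]>-.16)&(W[...,1]<.2)
        print("deck",cv2.minAreaRect(W[w][:,:2].astype(np.float32)))
E
python3 fit.py 0
```

```text
top medium blk [0.6147 0.123  0.0346] 335
top collar [0.6147 0.123  0.0225] 132
top small blk [0.6364 0.0255 0.0284] 96
top large blk [ 0.6587 -0.0708  0.039 ] 475
top pcap [0.6155 0.1229 0.0112] 88
top bcap [ 0.6578 -0.0676  0.0141] 135
top bottle top [0.6363 0.0256 0.0119] 109
top bottle body [0.6386 0.0275 0.0267] 67
deck ((0.6361369490623474, 0.026561349630355835), (0.13645391166210175, 0.30222728848457336), 12.584146499633789)
scene medium blk [0.6128 0.1264 0.0343] 179
scene collar [0.6132 0.1257 0.0224] 98
scene small blk [0.6351 0.0283 0.0281] 94
scene large blk [ 0.6566 -0.0696  0.0388] 138
scene pcap [0.6146 0.1249 0.0112] 48
scene bcap [ 0.6571 -0.0668  0.0141] 47
scene bottle top [0.6358 0.0279 0.0121] 35
scene bottle body [0.6325 0.0293 0.0221] 153
deck ((0.6353293061256409, 0.027606934309005737), (0.13627152144908905, 0.30643340945243835), 12.359228134155273)
```

View pics/scenecrop0.png

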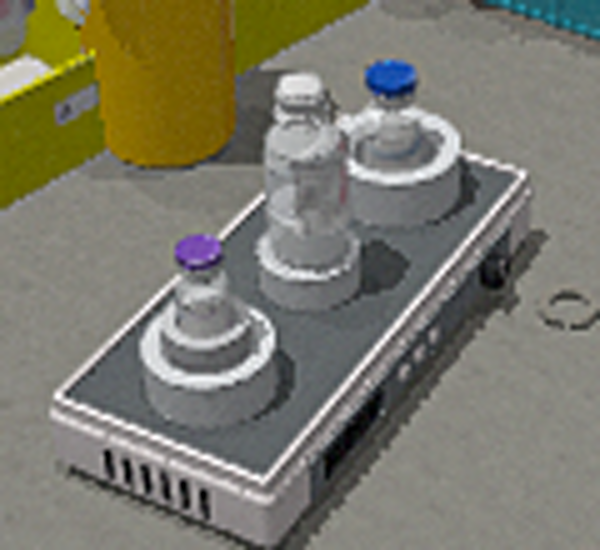

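View pics/topcrop0.png

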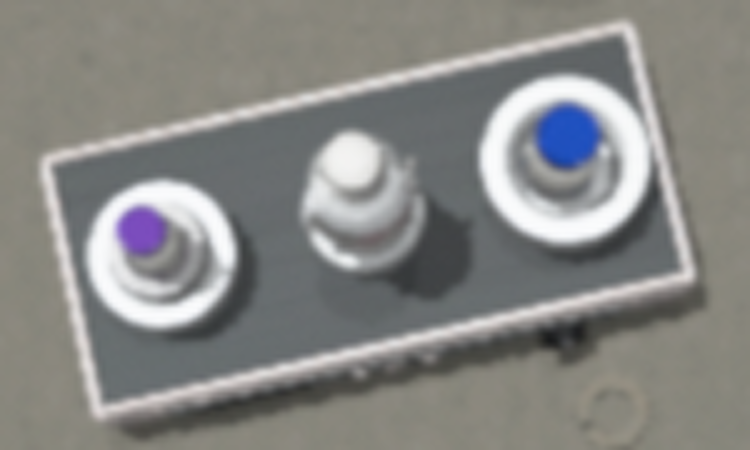

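The crops confirm all three pieces are where I measured them. The block centres I'll use are M(.6138,.1247), S(.6357,.0270) and L(.6577,-.0702): the spacing is 199.8 mm and the yaw 12.7°.

```bash
cat >> h.py <<'E'
from scipy.spatial.transform import Rotation as Ro
YAW=np.radians(12.69)
def plan(env,target,n,yaw=YAW):
    "constant row that takes the measured TCP to target, tool y at yaw, in n rows"
    s=env.observe();p=s["tool_pos"];q=s["ee_rot"];R=Ro.from_quat([*q[1:],q[0]])
    Rt=Ro.from_matrix(np.array([[-np.sin(yaw),np.cos(yaw),0],[np.cos(yaw),np.sin(yaw),0],[0,0,-1]]).T@np.diag([-1,1,1]) if 0 else np.column_stack([[-np.sin(yaw),np.cos(yaw),0],[np.cos(yaw),np.sin(yaw),0],[0,0,-1]]))
    w=(R.inv()*Rt).as_rotvec()
    if np.linalg.norm(w)>np.radians(120): print("flip?",w)
    S=sum((R*Ro.from_rotvec(w*k/n)).as_matrix() for k in range(n))
    t=np.linalg.solve(S,np.array(target)-p)
    print("t",s["time_s"],"row",np.r_[t/.04,np.degrees(w)/n/5].round(3),"n",n,"total",(t*n/.04).round(2))
E
python3 - <<'E'
from cell import env
from h import *
plan(env,[.615,.124,.26],22)
E
```

```text
t 0.1 row [ 0.97   0.073  0.036 -0.001 -0.001 -0.78 ] n 22 total [21.34  1.6   0.79]
```

Emit:
send_rows(
  rows=[
    [0.97, 0.07, 0.04, 0, 0, -0.78],
    [0.97, 0.07, 0.04, 0, 0, -0.78],
    [0.97, 0.07, 0.04, 0, 0, -0.78],
    [0.97, 0.07, 0.04, 0, 0, -0.78],
    [0.97, 0.07, 0.04, 0, 0, -0.78],
    [0.97, 0.07, 0.04, 0, 0, -0.78],
    [0.97, 0.07, 0.04, 0, 0, -0.78],
    [0.97, 0.07, 0.04, 0, 0, -0.78],
    [0.97, 0.07, 0.04, 0, 0, -0.78],
    [0.97, 0.07, 0.04, 0, 0, -0.78],
    [0.97, 0.07, 0.04, 0, 0, -0.78],
    [0.97, 0.07, 0.04, 0, 0, -0.78],
    [0.97, 0.07, 0.04, 0, 0, -0.78],
    [0.97, 0.07, 0.04, 0, 0, -0.78],
    [0.97, 0.07, 0.04, 0, 0, -0.78],
    [0.97, 0.07, 0.04, 0, 0, -0.78],
    [0.97, 0.07, 0.04, 0, 0, -0.78],
    [0.97, 0.07, 0.04, 0, 0, -0.78],
    [0.97, 0.07, 0.04, 0, 0, -0.78],
    [0.97, 0.07, 0.04, 0, 0, -0.78],
  ],
  claw=0.65,
)

```text
time_s: 2.1
tool_pos: [0.6169, 0.0488, 0.2595]
ee_rot: [-0.0, 0.675, 0.738, -0.0]
force: [0.7, 0.6, 0.1]
gripper_width: 0.651
grip_force: 0.0
```

Emit:
send_rows(
  rows=[
    [0.97, 0.07, 0.04, 0, 0, -0.78],
    [0.97, 0.07, 0.04, 0, 0, -0.78],
    [0, 0, 0, 0, 0, 0],
    [0, 0, 0, 0, 0, 0],
  ],
)

```text
time_s: 2.5
tool_pos: [0.6128, 0.1257, 0.2564]
ee_rot: [-0.0, 0.624, 0.781, -0.001]
force: [0.0, 0.3, -0.1]
gripper_width: 0.65
grip_force: 0.0
```

```bash
python3 - <<'E'
from cell import env
from h import *
plan(env,[.615,.124,.19],3)
E
```

```text
t 2.5 row [-0.018  0.015  0.554 -0.004  0.001  0.006] n 3 total [-0.05  0.05  1.66]
```

Emit:
send_rows(
  rows=[
    [-0.05, 0.05, 0.7, 0, 0, 0],
    [0, 0, 0.7, 0, 0, 0],
    [0, 0, 0.5, 0, 0, 0],
    [0, 0, 0.35, 0, 0, 0],
    [0, 0, 0, 0, 0, 0],
  ],
)

```text
time_s: 3.0
tool_pos: [0.6148, 0.1221, 0.1649]
ee_rot: [-0.001, 0.625, 0.78, -0.001]
force: [0.3, -0.4, 0.7]
gripper_width: 0.65
grip_force: 0.0
```

Emit:
send_rows(
  rows=[
    [0, 0, 0, 0, 0, 0],
    [0, 0, 0, 0, 0, 0],
    [0, 0, 0, 0, 0, 0],
    [0, 0, 0, 0, 0, 0],
    [0, 0, 0, 0, 0, 0],
    [0, 0, 0, 0, 0, 0],
    [0, 0, 0, 0, 0, 0],
  ],
  claw=0,
  newtons=10,
)

```text
time_s: 3.7
tool_pos: [0.6157, 0.1235, 0.1676]
ee_rot: [0.0, 0.625, 0.781, 0.0]
force: [-1.0, 0.1, 3.9]
gripper_width: 0.302
grip_force: 10.0
```

Emit:
send_rows(
  rows=[
    [0, 0, -0.1, 0, 0, 0],
    [0, 0, -0.15, 0, 0, 0],
    [0, 0, -0.25, 0, 0, 0],
    [0, 0, -0.4, 0, 0, 0],
    [0, 0, -0.5, 0, 0, 0],
    [0, 0, 0, 0, 0, 0],
  ],
)

```text
time_s: 4.3
tool_pos: [0.6169, 0.1236, 0.2265]
ee_rot: [0.002, 0.625, 0.781, 0.002]
force: [0.7, 0.4, -0.3]
gripper_width: 0.301
grip_force: 10.0
```

```bash
python3 - <<'E'
from cell import env
from h import *
f=env.grab_frame("scene");np.savez("scene1.npz",**f)
a=f["color"][115:245,165:285,::-1];cv2.imwrite("pics/s1.png",cv2.resize(a,None,fx=4,fy=4,interpolation=2))
print(env.observe())
plan(env,[.44,.03,.22],6)
E
```

```text
{'time_s': 4.35, 'q': array([ 7.59423963e-02,  5.84344649e-01,  1.31899079e+00, -9.38087329e-05,
        1.23469023e+00, -1.45519843e-01]), 'dq': array([ 4.85449013e-05,  2.79745270e-02,  4.41732320e-02, -1.52237922e-04,
       -1.29314994e-02, -1.30736711e-03]), 'joint_torque': array([ 2.62539421e-02, -5.63262570e+01, -2.50865865e+01,  7.58466055e-02,
        1.97879914e-01,  4.11219171e-04]), 'tool_pos': array([0.6161796 , 0.12348273, 0.22465802]), 'ee_rot': array([0.00133444, 0.62462433, 0.78092334, 0.00118409]), 'force': array([-0.94121933, -0.8561075 , -1.88313155]), 'torque': array([-0.00368672, -0.07884719, -0.03187751]), 'grip_force': 9.998194068162078, 'gripper_width': 0.30174784656086656}
t 4.35 row [-0.219 -0.802  0.018  0.007  0.001  0.   ] n 6 total [-1.31 -4.81  0.11]
```

View pics/s1.png

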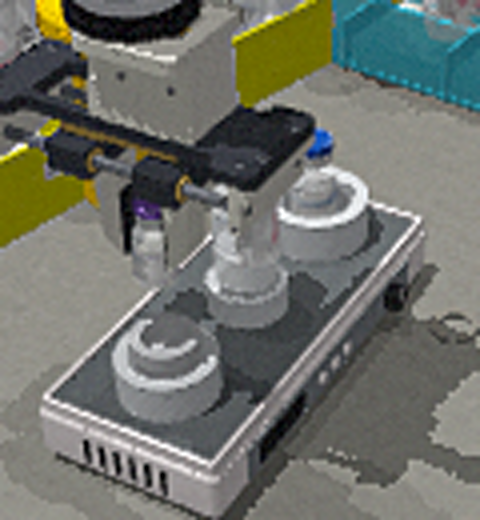

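The small vial came out cleanly, at (148,250) in the gripper, and the sleeve stayed seated at (165,350). Next I'll park the vial.

Emit:
send_rows(
  rows=[
    [-0.2, -0.8, 0, 0, 0, 0],
    [-0.22, -0.8, 0, 0, 0, 0],
    [-0.22, -0.8, 0, 0, 0, 0],
    [-0.22, -0.8, 0, 0, 0, 0],
    [-0.22, -0.8, 0, 0, 0, 0],
    [-0.22, -0.8, 0.2, 0, 0, 0],
    [0, 0, 0.8, 0, 0, 0],
    [0, 0, 0.8, 0, 0, 0],
    [0, 0, 0.6, 0, 0, 0],
    [0, 0, 0.4, 0, 0, 0],
    [0, 0, 0.2, 0, 0, 0],
    [0, 0, 0.1, 0, 0, 0],
    [0, 0, 0, 0, 0, 0],
  ],
)

```text
time_s: 5.65
tool_pos: [0.4395, 0.0305, 0.0988]
ee_rot: [-0.0, 0.625, 0.781, -0.0]
force: [-0.6, 0.1, -0.1]
gripper_width: 0.299
grip_force: 10.0
```

```bash
python3 - <<'E'
from cell import env
from h import *
for i in range(4):
    o=env.observe();print(o["tool_pos"],o["force"]);f=env.grab_frame("scene")
W,_,_=cloud(f)
m=(abs(W[...,0]-.44)<.025)&(abs(W[...,1]-.03)<.03)&(W[...,2]<.1)
v,u=np.nonzero(m);print(u.min(),u.max(),v.min(),v.max())
cv2.imwrite("pics/s2.png",cv2.resize(f["color"][140:290,180:360,::-1],None,fx=4,fy=4,interpolation=2))
E
```

```text
[0.43954438 0.03052175 0.09880225] [-0.6459273   0.07646614 -0.06957645]
[0.43980461 0.03050153 0.09924908] [-0.00569007  0.4644538  -0.77811572]
[0.43999918 0.0304839  0.09951122] [ 0.18246925  0.0567973  -1.50964755]
[0.44004106 0.03048628 0.09962634] [-0.11243946  0.08204181 -0.05150865]
266 293 206 247
```

View pics/s2.png

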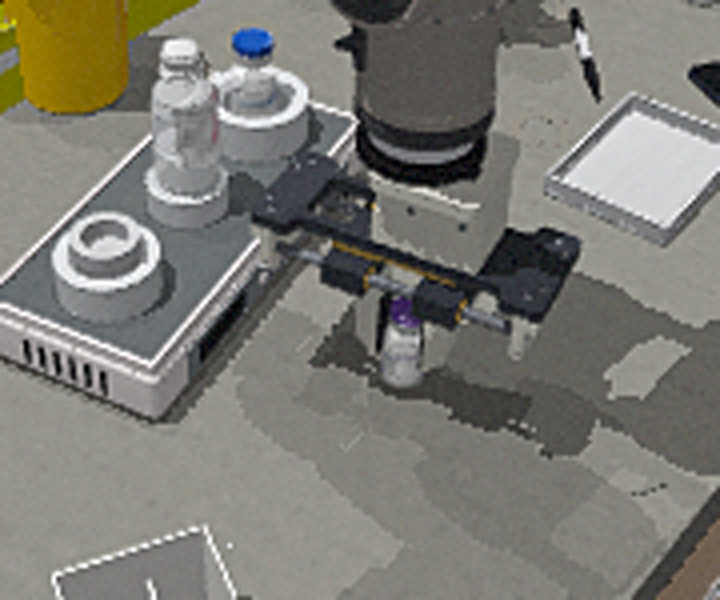

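The small vial is upright in the gripper about 13 mm above the table. I'll lower it the rest of the way.

Emit:
send_rows(
  rows=[
    [0, 0, 0.12, 0, 0, 0],
    [0, 0, 0.1, 0, 0, 0],
    [0, 0, 0.05, 0, 0, 0],
    [0, 0, 0.03, 0, 0, 0],
    [0, 0, 0, 0, 0, 0],
    [0, 0, 0, 0, 0, 0],
    [0, 0, 0, 0, 0, 0],
  ],
)

```text
time_s: 6.55
tool_pos: [0.4397, 0.0305, 0.0871]
ee_rot: [0.0, 0.625, 0.781, 0.0]
force: [-0.6, -0.1, -0.8]
gripper_width: 0.301
grip_force: 10.0
```

Emit:
send_rows(
  rows=[
    [0, 0, 0.03, 0, 0, 0],
    [0, 0, 0.02, 0, 0, 0],
    [0, 0, 0, 0, 0, 0],
    [0, 0, 0, 0, 0, 0],
  ],
)

```text
time_s: 6.95
tool_pos: [0.4403, 0.0305, 0.0859]
ee_rot: [0.001, 0.625, 0.781, 0.001]
force: [-0.4, 1.1, 9.3]
gripper_width: 0.301
grip_force: 10.0
```

Emit:
send_rows(
  rows=[
    [0, 0, -0.02, 0, 0, 0],
    [0, 0, 0, 0, 0, 0],
    [0, 0, 0, 0, 0, 0],
    [0, 0, 0, 0, 0, 0],
    [0, 0, 0, 0, 0, 0],
  ],
  claw=0.65,
)

```text
time_s: 7.45
tool_pos: [0.4395, 0.0305, 0.0857]
ee_rot: [-0.0, 0.625, 0.781, -0.0]
force: [-0.1, -0.2, -0.0]
gripper_width: 0.638
grip_force: 0.0
```

Emit:
send_rows(
  rows=[
    [0, 0, -0.3, 0, 0, 0],
    [0, 0, -0.6, 0, 0, 0],
    [0, 0, -0.8, 0, 0, 0],
    [0, 0, -0.8, 0, 0, 0],
    [0, 0, -0.5, 0, 0, 0],
    [0, 0, 0, 0, 0, 0],
    [0, 0, 0, 0, 0, 0],
    [0, 0, 0, 0, 0, 0],
  ],
)

```text
time_s: 8.25
tool_pos: [0.439, 0.0305, 0.2047]
ee_rot: [-0.001, 0.625, 0.781, -0.001]
force: [-0.1, 0.4, 0.1]
gripper_width: 0.65
grip_force: 0.0
```

```bash
python3 - <<'E'
from cell import env
from h import *
from fit import ring
for n in("top","scene"):
    f=env.grab_frame(n);np.savez(f"{n}2.npz",**f);W,_,_=cloud(f)
    print(n,"collar",ring(W,(.6138,.1247),.096,.023),"pcap",ring(W,(.44,.03),.061,.012),"top z",np.nanmedian(W[(abs(W[...,0]-.44)<.01)&(abs(W[...,1]-.03)<.01)][:,2]))
plan(env,[.6140,.1247,.205],6)
E
```

```text
top collar (array([0.6147, 0.1233, 0.0224]), 157) pcap (None, 0) top z 0.49908978266256254
scene collar (array([0.6134, 0.1252, 0.0225]), 113) pcap (array([0.4377, 0.0329, 0.0107]), 50) top z 0.06057239992018279
t 8.35 row [ 0.223  0.797 -0.002 -0.004 -0.001 -0.   ] n 6 total [ 1.34  4.78 -0.01]
```

Emit:
send_rows(
  rows=[
    [0.2, 0.8, 0, 0, 0, 0],
    [0.22, 0.8, 0, 0, 0, 0],
    [0.22, 0.8, 0, 0, 0, 0],
    [0.22, 0.8, 0, 0, 0, 0],
    [0.22, 0.8, 0, 0, 0, 0],
    [0.23, 0.8, 0, 0, 0, 0],
    [0, 0, 0.6, 0, 0, 0],
    [0, 0, 0.4, 0, 0, 0],
    [0, 0, 0.2, 0, 0, 0],
    [0, 0, 0, 0, 0, 0],
    [0, 0, 0, 0, 0, 0],
    [0, 0, 0, 0, 0, 0],
  ],
)

```text
time_s: 9.55
tool_pos: [0.6159, 0.1237, 0.1588]
ee_rot: [0.001, 0.625, 0.781, 0.001]
force: [-0.3, 0.0, 0.2]
gripper_width: 0.648
grip_force: 0.0
```

```bash
python3 - <<'E'
from cell import env
from h import *
plan(env,[.6147,.1235,.1493],1)
E
```

```text
t 9.55 row [ 0.001 -0.031  0.239  0.02   0.004 -0.001] n 1 total [ 0.   -0.03  0.24]
```

Emit:
send_rows(
  rows=[
    [0, 0, 0.14, 0, 0, 0],
    [0, -0.02, 0.1, 0, 0, 0],
    [0, 0, 0, 0, 0, 0],
  ],
)

```text
time_s: 9.85
tool_pos: [0.6142, 0.1235, 0.1475]
ee_rot: [-0.0, 0.625, 0.781, -0.0]
force: [0.1, 1.0, 0.1]
gripper_width: 0.653
grip_force: 0.0
```

Emit:
send_rows(
  rows=[
    [0, 0, 0, 0, 0, 0],
    [0, 0, 0, 0, 0, 0],
    [0, 0, 0, 0, 0, 0],
    [0, 0, 0, 0, 0, 0],
    [0, 0, 0, 0, 0, 0],
    [0, 0, 0, 0, 0, 0],
  ],
  claw=0,
  newtons=25,
)

```text
time_s: 10.45
tool_pos: [0.615, 0.1237, 0.1484]
ee_rot: [0.0, 0.625, 0.781, 0.0]
force: [2.6, 1.3, -0.5]
gripper_width: 0.524
grip_force: 25.0
```

Emit:
send_rows(
  rows=[
    [0, 0, -0.1, 0, 0, 0],
    [0, 0, -0.2, 0, 0, 0],
    [0, 0, -0.3, 0, 0, 0],
    [0, 0, -0.5, 0, 0, 0],
    [0, 0, -0.7, 0, 0, 0],
    [0, 0, -0.5, 0, 0, 0],
    [0, 0, 0, 0, 0, 0],
    [0, 0, 0, 0, 0, 0],
  ],
)

```text
time_s: 11.25
tool_pos: [0.614, 0.1236, 0.2399]
ee_rot: [-0.0, 0.625, 0.781, -0.0]
force: [0.6, -0.3, -1.3]
gripper_width: 0.52
grip_force: 25.0
```

```bash
python3 - <<'E'
from cell import env
from h import *
f=env.grab_frame("scene")
cv2.imwrite("pics/s3.png",cv2.resize(f["color"][115:265,165:315,::-1],None,fx=4,fy=4,interpolation=2))
f=np.load("top0.npz");W,_,_=cloud(f)
m=(abs(W[...,2]-.018)<.005)&(W[...,0]>.3)&(W[...,0]<.55)&(W[...,1]<-.15)&(W[...,1]>-.42)
print("tray",cv2.minAreaRect(W[m][:,:2].astype(np.float32)))
plan(env,[.43,-.283,.225],12)
E
```

```text
tray ((0.46042758226394653, -0.2961753010749817), (0.16278447210788727, 0.17412632703781128), 1.8786251544952393)
t 11.3 row [-0.742 -0.56   0.03  -0.003 -0.     0.   ] n 12 total [-8.91 -6.71  0.36]
```

View pics/s3.png

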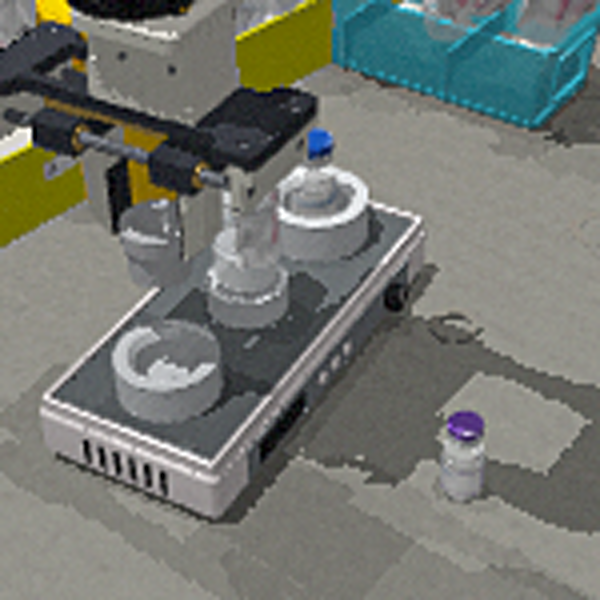

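The sleeve is in the gripper and the small vial stands parked at (462,455).

Emit:
send_rows(
  rows=[
    [0, -0.9, 0, 0, 0, 0],
    [0, -0.9, 0, 0, 0, 0],
    [0, -0.9, 0, 0, 0, 0],
    [-0.89, -0.4, 0, 0, 0, 0],
    [-0.89, -0.4, 0, 0, 0, 0],
    [-0.89, -0.4, 0, 0, 0, 0],
    [-0.89, -0.4, 0, 0, 0, 0],
    [-0.89, -0.4, 0, 0, 0, 0],
    [-0.89, -0.4, 0, 0, 0, 0],
    [-0.89, -0.4, 0, 0, 0, 0],
    [-0.89, -0.4, 0.2, 0, 0, 0],
    [-0.89, -0.4, 0.5, 0, 0, 0],
    [-0.9, -0.4, 0.8, 0, 0, 0],
    [0, 0, 0.8, 0, 0, 0],
    [0, 0, 0.5, 0, 0, 0],
    [0, 0, 0.3, 0, 0, 0],
    [0, 0, 0.2, 0, 0, 0],
    [0, 0, 0, 0, 0, 0],
    [0, 0, 0, 0, 0, 0],
    [0, 0, 0, 0, 0, 0],
  ],
)

```text
time_s: 13.3
tool_pos: [0.4322, -0.2826, 0.1097]
ee_rot: [0.001, 0.624, 0.781, -0.0]
force: [-0.1, -0.3, -1.1]
gripper_width: 0.528
grip_force: 25.0
```

```bash
python3 - <<'E'
from cell import env
from h import *
f=env.grab_frame("scene")
cv2.imwrite("pics/s4.png",cv2.resize(f["color"][100:240,260:410,::-1],None,fx=4,fy=4,interpolation=2))
plan(env,[.43,-.283,.0938],1)
E
```

```text
t 13.35 row [ 0.001 -0.054  0.397  0.013  0.019  0.005] n 1 total [ 0.   -0.05  0.4 ]
```

View pics/s4.png

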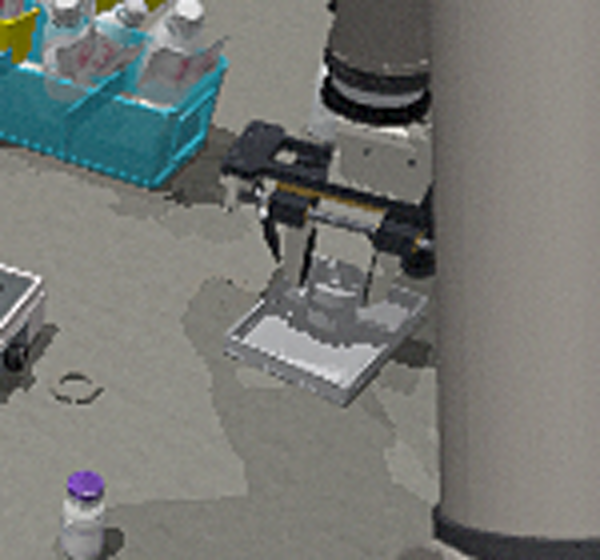

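The sleeve, at (338,295), is over the tray and upright. I'll lower it.

Emit:
send_rows(
  rows=[
    [0, 0, 0.2, 0, 0, 0],
    [0, 0, 0.12, 0, 0, 0],
    [0, 0, 0.06, 0, 0, 0],
    [0, 0, 0.03, 0, 0, 0],
    [0, 0, 0, 0, 0, 0],
    [0, 0, 0, 0, 0, 0],
    [0, 0, 0, 0, 0, 0],
  ],
)

```text
time_s: 14.05
tool_pos: [0.4314, -0.2821, 0.0932]
ee_rot: [-0.0, 0.625, 0.781, -0.0]
force: [-2.5, 2.7, 11.7]
gripper_width: 0.525
grip_force: 25.0
```

Emit:
send_rows(
  rows=[
    [0, 0, -0.02, 0, 0, 0],
    [0, 0, 0, 0, 0, 0],
    [0, 0, 0, 0, 0, 0],
    [0, 0, 0, 0, 0, 0],
  ],
  claw=0.68,
)

```text
time_s: 14.45
tool_pos: [0.4316, -0.2824, 0.0929]
ee_rot: [-0.0, 0.625, 0.781, -0.0]
force: [-0.2, 0.1, -1.1]
gripper_width: 0.684
grip_force: 0.0
```

Emit:
send_rows(
  rows=[
    [0, 0, -0.3, 0, 0, 0],
    [0, 0, -0.6, 0, 0, 0],
    [0, 0, -0.9, 0, 0, 0],
    [0, 0, -0.9, 0, 0, 0],
    [0, 0, -0.5, 0, 0, 0],
    [0, 0, 0, 0, 0, 0],
    [0, 0, 0, 0, 0, 0],
  ],
)

```text
time_s: 15.15
tool_pos: [0.4315, -0.2823, 0.2215]
ee_rot: [0.0, 0.625, 0.781, -0.0]
force: [-0.8, 0.3, 0.3]
gripper_width: 0.679
grip_force: 0.0
```

```bash
python3 - <<'E'
from cell import env
from h import *
from fit import ring
f=env.grab_frame("scene");W,_,_=cloud(f)
print("collar",ring(W,(.4296,-.280),.041,.023))
plan(env,[.6583,-.0684,.215],10)
E
```

```text
collar (array([ 0.4283, -0.2801,  0.0225]), 69)
t 15.2 row [ 0.396  0.671  0.014 -0.001 -0.001  0.   ] n 10 total [3.96 6.71 0.14]
```

Emit:
send_rows(
  rows=[
    [0.5, 0.84, 0, 0, 0, 0],
    [0.5, 0.84, 0, 0, 0, 0],
    [0.5, 0.84, 0, 0, 0, 0],
    [0.5, 0.84, 0, 0, 0, 0],
    [0.5, 0.84, 0, 0, 0, 0],
    [0.5, 0.84, 0, 0, 0, 0],
    [0.5, 0.84, 0, 0, 0, 0],
    [0.46, 0.83, 0, 0, 0, 0],
    [0, 0, 0.4, 0, 0, 0],
    [0, 0, 0.5, 0, 0, 0],
    [0, 0, 0.4, 0, 0, 0],
    [0, 0, 0.2, 0, 0, 0],
    [0, 0, 0, 0, 0, 0],
    [0, 0, 0, 0, 0, 0],
    [0, 0, 0, 0, 0, 0],
  ],
)

```text
time_s: 16.7
tool_pos: [0.659, -0.0691, 0.162]
ee_rot: [0.001, 0.625, 0.781, 0.0]
force: [-0.0, -0.2, 0.2]
gripper_width: 0.681
grip_force: 0.0
```

```bash
python3 - <<'E'
from cell import env
from h import *
plan(env,[.6583,-.0684,.1525],1)
E
```

```text
t 16.7 row [ 0.021 -0.015  0.237  0.015  0.008 -0.002] n 1 total [ 0.02 -0.01  0.24]
```

Emit:
send_rows(
  rows=[
    [0.02, 0, 0.14, 0, 0, 0],
    [0, 0, 0.1, 0, 0, 0],
    [0, 0, 0, 0, 0, 0],
    [0, 0, 0, 0, 0, 0],
  ],
)

```text
time_s: 17.1
tool_pos: [0.6584, -0.0681, 0.1513]
ee_rot: [-0.0, 0.625, 0.781, -0.0]
force: [0.4, -0.1, 0.3]
gripper_width: 0.681
grip_force: 0.0
```

Emit:
send_rows(
  rows=[
    [0, 0, 0, 0, 0, 0],
    [0, 0, 0, 0, 0, 0],
    [0, 0, 0, 0, 0, 0],
    [0, 0, 0, 0, 0, 0],
    [0, 0, 0, 0, 0, 0],
    [0, 0, 0, 0, 0, 0],
    [0, 0, 0, 0, 0, 0],
  ],
  claw=0,
  newtons=14,
)

```text
time_s: 17.8
tool_pos: [0.6586, -0.0681, 0.1516]
ee_rot: [0.0, 0.625, 0.781, 0.0]
force: [0.3, -0.1, 0.6]
gripper_width: 0.386
grip_force: 14.0
```

Emit:
send_rows(
  rows=[
    [0, 0, -0.1, 0, 0, 0],
    [0, 0, -0.2, 0, 0, 0],
    [0, 0, -0.4, 0, 0, 0],
    [0, 0, -0.7, 0, 0, 0],
    [0, -0.6, -0.6, 0, 0, 0],
    [0, -0.8, 0, 0, 0, 0],
    [0.5, -0.6, 0, 0, 0, 0],
    [0.9, 0, 0, 0, 0, 0],
    [0.9, 0, 0, 0, 0, 0],
    [0.9, 0, 0, 0, 0, 0],
    [0.9, 0, 0, 0, 0, 0],
    [0.5, 0.6, 0, 0, 0, 0],
    [0.3, 0.8, 0, 0, 0, 0],
    [0, 0.58, 0, 0, 0, 0],
    [0, 0, 0.4, 0, 0, 0],
    [0, 0, 0.3, 0, 0, 0],
    [0, 0, 0, 0, 0, 0],
    [0, 0, 0, 0, 0, 0],
    [0, 0, 0, 0, 0, 0],
  ],
)

```text
time_s: 19.7
tool_pos: [0.6148, 0.1228, 0.2045]
ee_rot: [0.0, 0.625, 0.781, 0.0]
force: [0.5, -0.7, -0.9]
gripper_width: 0.388
grip_force: 14.0
```

```bash
python3 - <<'E'
from cell import env
from h import *
f=env.grab_frame("scene")
cv2.imwrite("pics/s5.png",cv2.resize(f["color"][115:265,165:315,::-1],None,fx=4,fy=4,interpolation=2))
plan(env,[.6147,.1235,.175],1)
E
```

```text
t 19.75 row [ 0.017 -0.     0.737  0.017  0.003 -0.002] n 1 total [ 0.02 -0.    0.74]
```

View pics/s5.png

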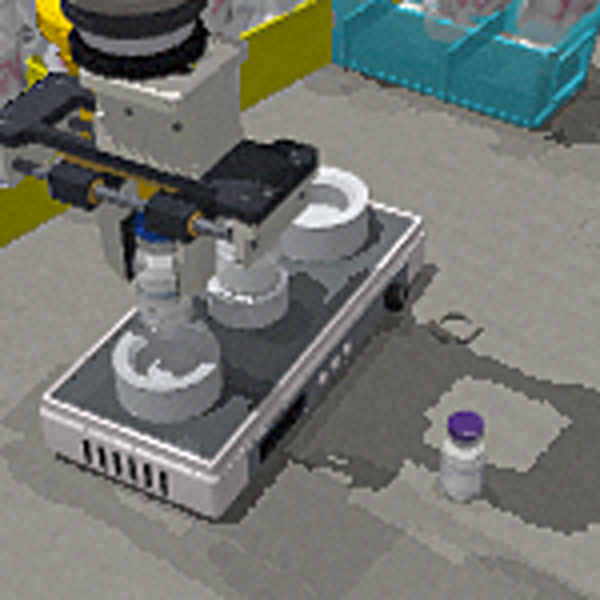

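The medium vial is centred over the medium bore and the large bore is empty. I'll lower the vial.

Emit:
send_rows(
  rows=[
    [0.02, 0, 0.3, 0, 0, 0],
    [0, 0, 0.3, 0, 0, 0],
    [0, 0, 0.25, 0, 0, 0],
    [0, 0, 0.2, 0, 0, 0],
    [0, 0, 0.12, 0, 0, 0],
    [0, 0, 0.06, 0, 0, 0],
    [0, 0, 0, 0, 0, 0],
    [0, 0, 0, 0, 0, 0],
    [0, 0, 0, 0, 0, 0],
  ],
)

```text
time_s: 20.65
tool_pos: [0.6147, 0.1237, 0.1548]
ee_rot: [0.0, 0.625, 0.781, 0.0]
force: [-0.9, -0.5, -0.8]
gripper_width: 0.384
grip_force: 14.0
```

Emit:
send_rows(
  rows=[
    [0, 0, 0.04, 0, 0, 0],
    [0, 0, 0.03, 0, 0, 0],
    [0, 0, 0.02, 0, 0, 0],
    [0, 0, 0, 0, 0, 0],
    [0, 0, 0, 0, 0, 0],
  ],
)

```text
time_s: 21.15
tool_pos: [0.6146, 0.1237, 0.1515]
ee_rot: [0.0, 0.625, 0.781, 0.0]
force: [-1.3, 0.4, 6.3]
gripper_width: 0.381
grip_force: 14.0
```

Emit:
send_rows(
  rows=[
    [0, 0, -0.02, 0, 0, 0],
    [0, 0, 0, 0, 0, 0],
    [0, 0, 0, 0, 0, 0],
    [0, 0, 0, 0, 0, 0],
  ],
  claw=0.68,
)

```text
time_s: 21.55
tool_pos: [0.6144, 0.1237, 0.1512]
ee_rot: [-0.0, 0.625, 0.781, -0.0]
force: [-0.3, 0.4, 1.0]
gripper_width: 0.662
grip_force: 0.0
```

Emit:
send_rows(
  rows=[
    [0, 0, -0.3, 0, 0, 0],
    [0, 0, -0.6, 0, 0, 0],
    [0, 0, -0.9, 0, 0, 0],
    [0, 0, -0.9, 0, 0, 0],
    [0, 0, -0.4, 0, 0, 0],
    [-0.8, 0, 0, 0, 0, 0],
    [-0.8, 0, 0, 0, 0, 0],
    [-0.6, 0, 0, 0, 0, 0],
    [-0.32, 0, 0, 0, 0, 0],
    [0, 0, 0.4, 0, 0, 0],
    [0, 0, 0.4, 0, 0, 0],
    [0, 0, 0.4, 0, 0, 0],
    [0, 0, 0.2, 0, 0, 0],
    [0, 0, 0, 0, 0, 0],
    [0, 0, 0, 0, 0, 0],
    [0, 0, 0, 0, 0, 0],
  ],
)

```text
time_s: 23.15
tool_pos: [0.637, 0.0255, 0.2206]
ee_rot: [0.001, 0.625, 0.781, 0.0]
force: [-0.5, 0.6, 0.8]
gripper_width: 0.685
grip_force: 0.0
```

```bash
python3 - <<'E'
from cell import env
from h import *
from fit import ring
f=env.grab_frame("scene");W,_,_=cloud(f)
print("bcap",ring(W,(.6129,.126),.136,.015),"bottle top",ring(W,(.6358,.0279),.185,.0145))
cv2.imwrite("pics/s6.png",cv2.resize(f["color"][115:265,165:315,::-1],None,fx=4,fy=4,interpolation=2))
plan(env,[.637,.0256,.189],1)
E
```

```text
bcap (array([0.6111, 0.1242, 0.014 ]), 77) bottle top (array([0.6354, 0.0286, 0.0117]), 36)
t 23.2 row [ 0.003 -0.001  0.789  0.019  0.007  0.002] n 1 total [ 0.   -0.    0.79]
```

View pics/s6.png

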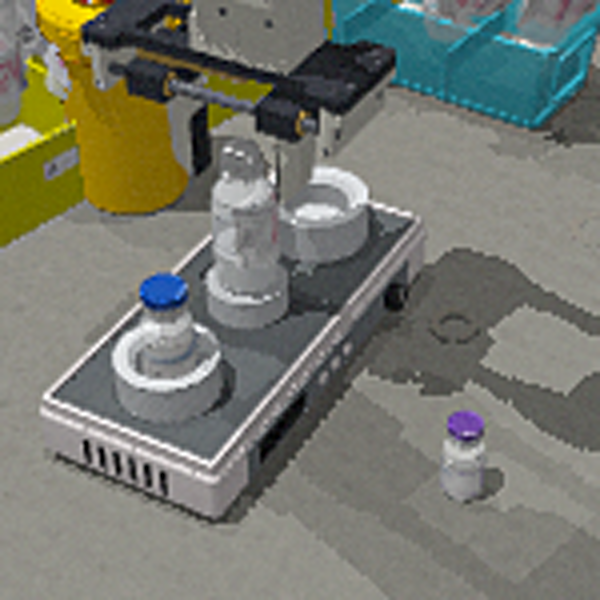

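The medium vial is seated, with its cap at z .136 (165,290), and the bottle lies between the fingers. I'll descend and grip it.

Emit:
send_rows(
  rows=[
    [0, 0, 0.3, 0, 0, 0],
    [0, 0, 0.25, 0, 0, 0],
    [0, 0, 0.15, 0, 0, 0],
    [0, 0, 0.06, 0, 0, 0],
    [0, 0, 0, 0, 0, 0],
    [0, 0, 0, 0, 0, 0],
  ],
)

```text
time_s: 23.8
tool_pos: [0.6368, 0.0254, 0.1893]
ee_rot: [0.0, 0.625, 0.781, 0.0]
force: [0.2, 0.1, 0.1]
gripper_width: 0.683
grip_force: 0.0
```

Emit:
send_rows(
  rows=[
    [0, 0, 0, 0, 0, 0],
    [0, 0, 0, 0, 0, 0],
    [0, 0, 0, 0, 0, 0],
    [0, 0, 0, 0, 0, 0],
    [0, 0, 0, 0, 0, 0],
    [0, 0, 0, 0, 0, 0],
  ],
  claw=0,
  newtons=15,
)

```text
time_s: 24.4
tool_pos: [0.6368, 0.0254, 0.1894]
ee_rot: [0.0, 0.625, 0.781, 0.0]
force: [0.8, -0.6, 1.9]
gripper_width: 0.467
grip_force: 15.0
```

Emit:
send_rows(
  rows=[
    [0, 0, -0.1, 0, 0, 0],
    [0, 0, -0.2, 0, 0, 0],
    [0, 0, -0.3, 0, 0, 0],
    [0, 0, -0.3, 0, 0, 0],
    [-0.3, 0, 0, 0, 0, 0],
    [-0.6, 0, 0, 0, 0, 0],
    [-0.7, 0, 0, 0, 0, 0],
    [-0.5, 0, 0, 0, 0, 0],
    [-0.38, 0, 0, 0, 0, 0],
    [0, 0, 0, 0, 0, 0],
    [0, 0, 0, 0, 0, 0],
    [0, 0, 0, 0, 0, 0],
  ],
)

```text
time_s: 25.6
tool_pos: [0.6582, -0.0704, 0.225]
ee_rot: [-0.0, 0.624, 0.781, 0.0]
force: [-1.4, 0.4, -1.6]
gripper_width: 0.466
grip_force: 15.0
```

```bash
python3 - <<'E'
from cell import env
from h import *
f=env.grab_frame("scene")
cv2.imwrite("pics/s7.png",cv2.resize(f["color"][115:265,165:315,::-1],None,fx=4,fy=4,interpolation=2))
plan(env,[.6586,-.0714,.1734],1)
E
```

```text
t 25.65 row [-0.031  0.002  1.293 -0.002 -0.003  0.015] n 1 total [-0.03  0.    1.29]
```

View pics/s7.png

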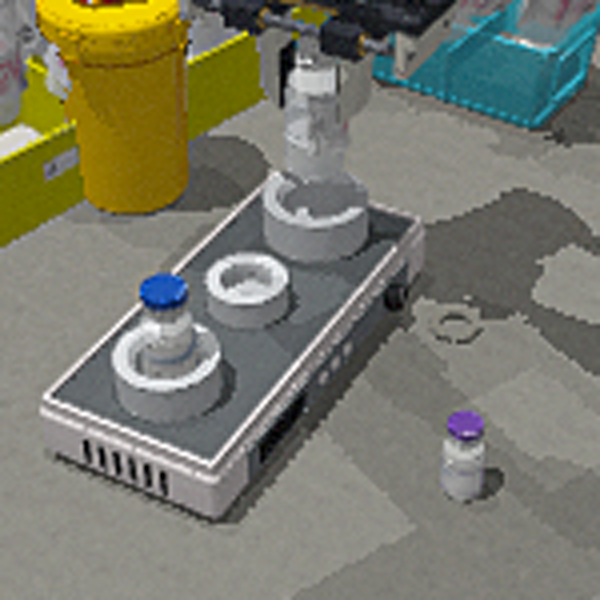

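The bottle is upright over the large bore at (318,190), and the small bore is free at (248,285). I'll lower the bottle.

Emit:
send_rows(
  rows=[
    [-0.03, 0, 0.3, 0, 0, 0],
    [0, 0, 0.3, 0, 0, 0],
    [0, 0, 0.25, 0, 0, 0],
    [0, 0, 0.2, 0, 0, 0],
    [0, 0, 0.12, 0, 0, 0],
    [0, 0, 0.06, 0, 0, 0],
    [0, 0, 0, 0, 0, 0],
    [0, 0, 0, 0, 0, 0],
    [0, 0, 0, 0, 0, 0],
  ],
)

```text
time_s: 26.55
tool_pos: [0.6589, -0.0726, 0.1764]
ee_rot: [0.0, 0.625, 0.781, 0.0]
force: [0.2, -0.3, -2.3]
gripper_width: 0.471
grip_force: 15.0
```

Emit:
send_rows(
  rows=[
    [0, 0, 0.04, 0, 0, 0],
    [0, 0, 0.03, 0, 0, 0],
    [0, 0, 0.02, 0, 0, 0],
    [0, 0, 0, 0, 0, 0],
    [0, 0, 0, 0, 0, 0],
  ],
)

```text
time_s: 27.05
tool_pos: [0.6589, -0.0727, 0.1733]
ee_rot: [0.001, 0.625, 0.781, 0.0]
force: [-1.4, -0.2, 5.3]
gripper_width: 0.471
grip_force: 15.0
```

Emit:
send_rows(
  rows=[
    [0, 0, -0.02, 0, 0, 0],
    [0, 0, 0, 0, 0, 0],
    [0, 0, 0, 0, 0, 0],
    [0, 0, 0, 0, 0, 0],
  ],
  claw=0.68,
)

```text
time_s: 27.45
tool_pos: [0.6586, -0.0726, 0.1728]
ee_rot: [-0.0, 0.625, 0.781, -0.0]
force: [-0.6, 0.7, 0.1]
gripper_width: 0.673
grip_force: 0.0
```

Emit:
send_rows(
  rows=[
    [0, 0, -0.2, 0, 0, 0],
    [0, 0, -0.5, 0, 0, 0],
    [0, 0, -0.8, 0, 0, 0],
    [0, 0, -0.6, 0, 0, 0],
    [0, 0, 0, 0, 0, 0],
    [0, 0, 0, 0, 0, 0],
  ],
)

```text
time_s: 28.05
tool_pos: [0.6587, -0.0726, 0.2576]
ee_rot: [0.001, 0.625, 0.781, 0.0]
force: [0.7, 0.3, -0.5]
gripper_width: 0.681
grip_force: 0.0
```

```bash
python3 - <<'E'
from cell import env
from h import *
from fit import ring
for n in("top","scene"):
    f=env.grab_frame(n);W,_,_=cloud(f)
    print(n,"pcap",ring(W,(.4385,.031),.061,.012),"bcap",ring(W,(.614,.124),.136,.015),"bottle",ring(W,(.6585,-.072),.169,.0145),"small",ring(W,(.6366,.0258),.074,.029),"sleeve",ring(W,(.43,-.281),.041,.023))
plan(env,[.44,.0305,.25],8)
E
```

```text
top pcap (None, 0) bcap (array([0.6127, 0.1217, 0.0143]), 136) bottle (None, 0) small (None, 7) sleeve (array([ 0.4294, -0.2814,  0.0227]), 162)
scene pcap (array([0.4375, 0.0326, 0.0106]), 50) bcap (array([0.6113, 0.1244, 0.0137]), 76) bottle (array([ 0.6579, -0.0697,  0.012 ]), 29) small (array([0.6358, 0.0276, 0.0288]), 147) sleeve (array([ 0.4286, -0.2794,  0.022 ]), 71)
t 28.15 row [ 0.464 -0.594  0.019 -0.003 -0.001 -0.   ] n 8 total [ 3.71 -4.76  0.15]
```

Emit:
send_rows(
  rows=[
    [0.46, -0.6, 0, 0, 0, 0],
    [0.46, -0.6, 0, 0, 0, 0],
    [0.46, -0.6, 0, 0, 0, 0],
    [0.46, -0.6, 0, 0, 0, 0],
    [0.46, -0.6, 0, 0, 0, 0],
    [0.46, -0.6, 0, 0, 0, 0],
    [0.46, -0.6, 0, 0, 0, 0],
    [0.47, -0.56, 0.2, 0, 0, 0],
    [0, 0, 0.8, 0, 0, 0],
    [0, 0, 0.9, 0, 0, 0],
    [0, 0, 0.9, 0, 0, 0],
    [0, 0, 0.6, 0, 0, 0],
    [0, 0, 0.4, 0, 0, 0],
    [0, 0, 0.2, 0, 0, 0],
    [0, 0, 0, 0, 0, 0],
    [0, 0, 0, 0, 0, 0],
    [0, 0, 0, 0, 0, 0],
  ],
)

```text
time_s: 29.85
tool_pos: [0.441, 0.0296, 0.0978]
ee_rot: [0.001, 0.625, 0.781, 0.0]
force: [-0.6, -0.1, 0.7]
gripper_width: 0.679
grip_force: 0.0
```

```bash
python3 - <<'E'
from cell import env
from h import *
plan(env,[.4395,.0305,.087],1)
E
```

```text
t 29.85 row [ 0.031 -0.031  0.27   0.017  0.007  0.   ] n 1 total [ 0.03 -0.03  0.27]
```

Emit:
send_rows(
  rows=[
    [0.03, -0.02, 0.14, 0, 0, 0],
    [0, 0, 0.1, 0, 0, 0],
    [0, 0, 0.02, 0, 0, 0],
    [0, 0, 0, 0, 0, 0],
    [0, 0, 0, 0, 0, 0],
  ],
)

```text
time_s: 30.35
tool_pos: [0.4395, 0.0306, 0.0867]
ee_rot: [0.0, 0.625, 0.781, -0.0]
force: [-0.7, -0.4, 0.3]
gripper_width: 0.677
grip_force: 0.0
```

Emit:
send_rows(
  rows=[
    [0, 0, 0, 0, 0, 0],
    [0, 0, 0, 0, 0, 0],
    [0, 0, 0, 0, 0, 0],
    [0, 0, 0, 0, 0, 0],
    [0, 0, 0, 0, 0, 0],
    [0, 0, 0, 0, 0, 0],
    [0, 0, 0, 0, 0, 0],
  ],
  claw=0,
  newtons=10,
)

```text
time_s: 31.05
tool_pos: [0.4395, 0.0306, 0.0867]
ee_rot: [0.0, 0.625, 0.781, -0.0]
force: [-0.1, -0.6, 0.6]
gripper_width: 0.298
grip_force: 10.0
```

Emit:
send_rows(
  rows=[
    [0, 0, -0.15, 0, 0, 0],
    [0, 0, -0.3, 0, 0, 0],
    [0, 0, -0.6, 0, 0, 0],
    [0, 0, -0.8, 0, 0, 0],
    [-0.2, 0.7, -0.7, 0, 0, 0],
    [-0.2, 0.8, -0.28, 0, 0, 0],
    [-0.2, 0.8, 0, 0, 0, 0],
    [-0.2, 0.8, 0, 0, 0, 0],
    [-0.2, 0.8, 0, 0, 0, 0],
    [-0.15, 0.6, 0, 0, 0, 0],
    [-0.06, 0.29, 0, 0, 0, 0],
    [0, 0, 0, 0, 0, 0],
    [0, 0, 0, 0, 0, 0],
    [0, 0, 0, 0, 0, 0],
  ],
)

```text
time_s: 32.45
tool_pos: [0.6361, 0.0255, 0.2]
ee_rot: [-0.0, 0.625, 0.781, -0.0]
force: [-0.4, -0.5, 0.3]
gripper_width: 0.303
grip_force: 10.0
```

```bash
python3 - <<'E'
from cell import env
from h import *
f=env.grab_frame("scene")
cv2.imwrite("pics/s8.png",cv2.resize(f["color"][115:265,165:315,::-1],None,fx=4,fy=4,interpolation=2))
plan(env,[.637,.0256,.1447],1)
E
```

```text
t 32.5 row [-3.000e-03  2.000e-02  1.386e+00 -6.000e-03 -1.000e-03  0.000e+00] n 1 total [-0.    0.02  1.39]
```

View pics/s8.png

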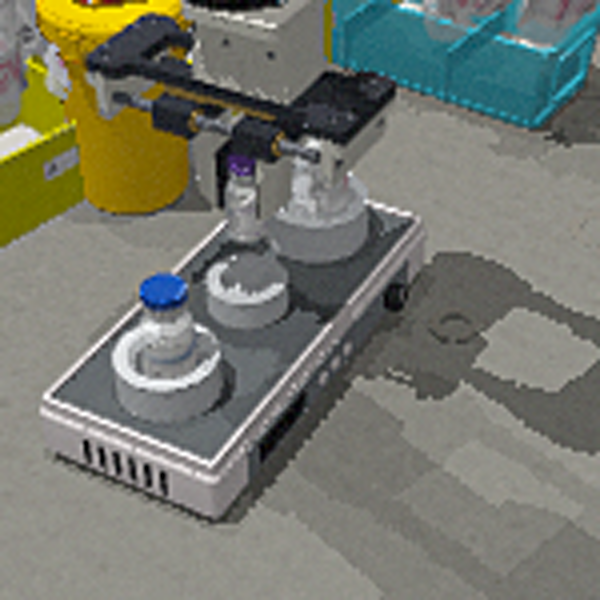

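The small vial is above the small bore, at (245,200). I'll lower it.

Emit:
send_rows(
  rows=[
    [0, 0.02, 0.3, 0, 0, 0],
    [0, 0, 0.3, 0, 0, 0],
    [0, 0, 0.2, 0, 0, 0],
    [0, 0, 0.12, 0, 0, 0],
    [0, 0, 0.1, 0, 0, 0],
    [0, 0, 0.1, 0, 0, 0],
    [0, 0, 0.08, 0, 0, 0],
    [0, 0, 0, 0, 0, 0],
    [0, 0, 0, 0, 0, 0],
  ],
)

```text
time_s: 33.4
tool_pos: [0.6379, 0.0256, 0.152]
ee_rot: [0.0, 0.625, 0.781, 0.0]
force: [0.0, 0.3, -1.3]
gripper_width: 0.301
grip_force: 10.0
```

Emit:
send_rows(
  rows=[
    [0, 0, 0.08, 0, 0, 0],
    [0, 0, 0.06, 0, 0, 0],
    [0, 0, 0.03, 0, 0, 0],
    [0, 0, 0.02, 0, 0, 0],
    [0, 0, 0, 0, 0, 0],
    [0, 0, 0, 0, 0, 0],
  ],
)

```text
time_s: 34.0
tool_pos: [0.6377, 0.0256, 0.1446]
ee_rot: [0.0, 0.625, 0.781, -0.0]
force: [-2.5, -0.6, 4.1]
gripper_width: 0.301
grip_force: 10.0
```

Emit:
send_rows(
  rows=[
    [0, 0, -0.01, 0, 0, 0],
    [0, 0, 0, 0, 0, 0],
    [0, 0, 0, 0, 0, 0],
    [0, 0, 0, 0, 0, 0],
  ],
  claw=0.6,
)

```text
time_s: 34.4
tool_pos: [0.6378, 0.0257, 0.1445]
ee_rot: [-0.0, 0.625, 0.781, -0.0]
force: [0.6, -0.3, -0.3]
gripper_width: 0.579
grip_force: 0.0
```

Emit:
send_rows(
  rows=[
    [0, 0, -0.2, 0, 0, 0],
    [0, 0, -0.5, 0, 0, 0],
    [0, 0, -0.8, 0, 0, 0],
    [0, 0, -0.9, 0, 0, 0],
    [0, 0, -0.5, 0, 0, 0],
    [0, -0.8, 0, 0, 0, 0],
    [0, -0.9, 0, 0, 0, 0],
    [0, -0.9, 0, 0, 0, 0],
    [0, -0.9, 0, 0, 0, 0],
    [0, -0.9, 0, 0, 0, 0],
    [0, 0, 0, 0, 0, 0],
    [0, 0, 0, 0, 0, 0],
  ],
)

```text
time_s: 35.6
tool_pos: [0.4663, -0.0132, 0.2618]
ee_rot: [0.001, 0.625, 0.781, 0.001]
force: [0.1, -0.2, -0.5]
gripper_width: 0.597
grip_force: 0.0
```

```bash
python3 - <<'E'
from cell import env
from h import *
from fit import ring
f=env.grab_frame("scene");W,_,_=cloud(f)
for nm,c,z,r in(("pcap",(.636,.027),.119,.012),("bcap",(.612,.125),.136,.015),("bottle",(.6575,-.07),.169,.0145),("sleeve",(.43,-.281),.041,.023)): print(nm,ring(W,c,z,r), np.nanpercentile(W[(np.hypot(W[...,0]-c[0],W[...,1]-c[1])<.01)&(W[...,2]<.2)][:,2],90))
cv2.imwrite("pics/s9.png",cv2.resize(f["color"][110:310,165:405,::-1],None,fx=3,fy=3,interpolation=2))
E
```

```text
pcap (array([0.6357, 0.0269, 0.011 ]), 39) 0.11850151944496123
bcap (array([0.6116, 0.1245, 0.0138]), 76) 0.13551008884761737
bottle (None, 31) 0.1685161945996323
sleeve (array([ 0.4284, -0.2796,  0.0218]), 63) 0.025637157939089644
```

View pics/s9.png

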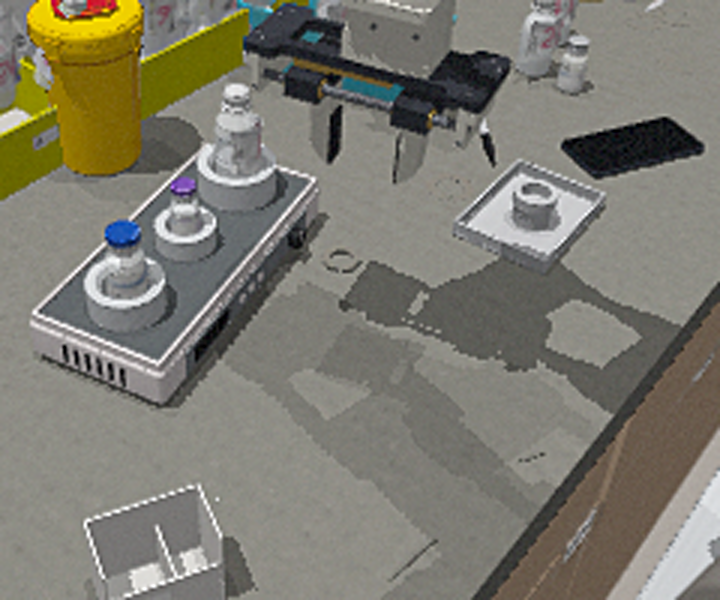

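All three containers are seated, with cap heights of .119, .136 and .169, all as expected. The sleeve stands open end up in the tray at (535,200), and the pen box hasn't moved.

```bash
python3 -c "
from cell import env
print(env.close_job())"
```

```text
the job is handed in; nothing more can be done
None
```

The job is handed in at about 36 s: bottle, medium vial and small vial each stand fully down in their own blocks, the sleeve stands open end up in the tray, and the pen box was left untouched.

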